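# Empty the used-capsule container of a hotel coffee machine

### The job

Empty the coffee machine's used-capsule container: draw it out from under the brew head, tip it so that all four used capsules fall into the round steel waste bin, and slide it back upright into the machine, gently, until you feel it fully home against its stop. Leave the cups and the other small things on the counter where they are, and do not ram the container against the machine.

Things in the scene. Friction and masses are not known exactly. Their poses are not given: they have to be found in the camera images.
- machine: Grey and black capsule coffee machine, 142 mm wide, 255 mm high, about 450 mm long, fixed. x runs from its front to its back (the front faces its -x), y to its left, z up. Origin at counter level: when the container is fully home its origin is 10 mm straight above this origin and its axes are parallel to the machine's; a firm back stop, met by a rib at the container's rear foot, ends the slide there.
- tongue_front (a point): Middle of the front edge of the machine's base tongue, the level plate on which the container stands: 74 mm wide, top 10 mm above the counter, running from here (machine x = -88 mm) back into the bay, with no rims. Axes as the machine.
- bay_mouth (a point): Middle of the mouth of the machine's bay, on the tongue (machine x = 0). The container's rear goes in here. Bay cheeks 89 mm apart, in front of them a flared lead-in to 98 mm at machine x = -5 mm; bay ceiling 105 mm above the counter. In front of the mouth nothing stands beside the container's front block. Axes as the machine.
- head_front (a point): Lowest point of the front of the brew head (machine x = -78 mm, 153 mm above the counter): a drum 104 mm across, level, along the machine's centreline, overhanging the container's front block; under it a spout hangs to 142 mm above the counter at machine x = -68 to -36 mm. A gripper must therefore come in tilted about 38 to 50 degrees from vertical, fingers pointing down and to the machine's back.
- container: Black plastic used-capsule container, loose; origin on its underside, axes parallel to the machine's. x = -82 to -16 mm: closed block 60 mm wide (y), 52 mm high with a steel drip grid on top, sticking out of the bay, to be gripped across its width. Behind it an open tub 84 mm wide, 78 mm high, to x = 70 mm (rib: 78) at the foot. About 0.17 kg empty. At the start it stands 0 to 10 mm short of fully home.
- container_grip (a point): A point in the middle of the container's front block: x = -54, y = 0, z = 36 mm in the container's frame. Axes as the container.
- container_lip (a point): Middle of the rim of the tub's rear wall (container x = 98, z = 78 mm), the pouring lip. The wall slopes outward 20 degrees from the foot. Tub inside: 78 mm wide, 80 mm long (x = -13 to 67) at its floor, walls 3 mm, floor 4 mm. The plastic is smooth: capsules slide out over this lip once the container is tipped, rear down, by about 100 degrees or more. Axes as the container.
- capsule0: One of four alike used coffee capsules in the container: aluminium, a cup shape 25 mm wide at its small end, 36 mm at its flange, 27.5 mm long, about 14 g. Origin at the centre of its small end, z along its length towards the flange.
- capsule1: One of four alike used coffee capsules in the container: aluminium, a cup shape 25 mm wide at its small end, 36 mm at its flange, 27.5 mm long, about 14 g. Origin at the centre of its small end, z along its length towards the flange.
- capsule2: One of four alike used coffee capsules in the container: aluminium, a cup shape 25 mm wide at its small end, 36 mm at its flange, 27.5 mm long, about 14 g. Origin at the centre of its small end, z along its length towards the flange.
- capsule3: One of four alike used coffee capsules in the container: aluminium, a cup shape 25 mm wide at its small end, 36 mm at its flange, 27.5 mm long, about 14 g. Origin at the centre of its small end, z along its length towards the flange.
- waste_bin: Round open waste bin of brushed steel standing on the counter, fixed: 164 mm in diameter at its foot, 200 mm at its rim, 116 mm high, wall 4 mm. Origin at the centre of its underside, z up.
- bin_floor (a point): Centre of the waste bin's inner floor, 5 mm above the counter.
- cup0: White cup standing upside down on a saucer, 76 mm in diameter, 62 mm high, a handle at its side reaching 56 mm from the centre; bystander. Origin at the centre of its lower rim plane.
- cup1: White cup standing upside down on a saucer, 76 mm in diameter, 62 mm high, a handle at its side reaching 56 mm from the centre; bystander. Origin at the centre of its lower rim plane.
- saucer0: White saucer under an upturned cup, 136 mm in diameter, 14 mm high; bystander. Origin at the centre of its underside.
- saucer1: White saucer under an upturned cup, 136 mm in diameter, 14 mm high; bystander. Origin at the centre of its underside.
- teaspoon: Steel teaspoon lying on the counter, 130 mm long along its x; bystander. Origin under its middle.
- tumbler: Drinking glass, 68 mm in diameter, 95 mm high; bystander. Origin at the centre of its underside.
- sugar_jar: Glass jar with a steel lid, 68 mm in diameter, 85 mm high; bystander. Origin at the centre of its underside.
Not all that is in view belongs to the job. Leave any orange look-alike of the container alone.

How it is judged:
By the outcome, as a careful person would: the job done as asked, in the order asked, and still so for the second after the job is handed in, with the robot touching nothing.
It also fails if it takes over 72 s, if anything falls off the work surface, if the arm or the gripper's body presses on something with over 40 N, if the wrist force passes 120 N, or if a joint passes its speed limit or range.

### The arm

A 6-joint arm with a two-finger parallel gripper is mounted at the origin on the work surface. World frame = base frame: x ahead of the robot, y to its left, z up, the work surface at z = 0. Lengths are in m, angles in rad, forces in N, time in s.
With the tool pointing down it reaches from about 0.325 to 0.775 m from the base axis. Payload 5.5 kg.
Tool frame: the origin (TCP) lies between the finger pads; the fingertips stand 11 mm ahead of it and the grasp point (between the pads) lies 8 mm behind it; x points along the fingers, y is the direction in which the jaws open and shut, and the axes are right-handed (so a half turn about x gives the same grasp; the last joint's range is limited). The gripper opens to 85 mm and grips with 20 to 120 N. Pads are 22 mm wide; open, the fingers measure 114 mm over their backs; the gripper's body (76 mm by 85 mm) begins 54 mm behind the grasp point. The pads swing forward as they close: fully open they stand 13 mm farther back than shut.
Start: joints at [-1.312, 0.091, 1.231, -0, 1.82, -0.057], TCP at [0.186, -0.57, 0.242] pointing down, gripper open.
Joint ranges: [-2.87, 2.87], [-0.86, 2.18], [0.17, 2.46], [-1.51, 4.65], [0.06, 2.69], [-2.65, 2.65]. Speed limits (rad/s): [2.57, 2.57, 3.01, 3.14, 3.14, 3.14].

### API

Orientations are given as a 3x3 rotation matrix whose columns are the frame's x, y, z axes.
In Python, from cell import arm, imaging, ticket gives the robot as it stands. Calls block until the motion is done:
- arm.goto(position, orientation): joint-space move of the TCP to a pose.
- arm.move_straight(position, rotation=None, vel=0.15): straight line of the TCP; rotation=None keeps the orientation; vel is the mean speed in m/s.
- arm.movej(angles): joint-space move.
- arm.command_gripper(opening, squeeze=None): opening from 0.0 (shut) to 1.0 (fully open); squeeze is the grip in N (None keeps the last); returns when the fingers have stopped.
- arm.pause(seconds).
- arm.solve_ik(position, orientation): joint angles nearest the present ones, or None.
- imaging.get_image(name): name is "side" or "top" or "wrist"; returns the picture (480x640x3 uint8, red, green, blue); there is no depth.
- imaging.camera_info(name): a dict with "K" (3x3 intrinsics, pixels), "k1" (the pictures are not rectified: a ray, as slopes to the right and down, at radius r is drawn at 1 + k1 r^2 times it, then the intrinsics apply), "origin" and "attitude" of the camera in the world; the wrist camera has in their place "tool_from_camera" (4x4, takes a point from camera to tool coordinates, whose origin is the TCP and whose axes are the tool frame's). Camera axes: x right, y down, z forward; pixel columns grow to the right and rows downward; lengths in m; the calibration is good to about 2 mm. A picture is of the moment at which its call begins: read the wrist's pose just before it. camera_info takes no time and is no camera call.
A pose or a line that the arm cannot do raises arm.PlanningError and nothing moves.
- ticket.hand_in(): hands the job in, once; it reports no verdict.
Readings, each from a call of its own:
- arm.read_time(): time.
- arm.read_qpos(): joint angles.
- arm.read_qvel(): joint speeds.
- arm.read_joint_efforts(): joint torques, N m.
- arm.read_tcp_pos(): TCP position.
- arm.read_orientation(): TCP orientation.
- arm.read_contact_force(): force on the tool from outside, world axes, zero at the start.
- arm.read_ft_torque(): the same for the moment, N m.
- arm.read_gripper_width(): opening from 0.0 (shut) to 1.0 (fully open).
Only numpy, scipy, OpenCV 4.12 (cv2) and the standard library are available. Lean on these libraries where they do the work, as an engineer would, in place of code of your own. Each camera call takes 0.05 s, during which the arm holds its last target.

## Working session

There is one attempt and no reset: what is moved stays moved. The work goes in short steps, each a Python script; the robot and the scene stay as the last script left them, time stands still between calls to the robot, and variables do not carry over. Pictures are saved under pics/ and viewed, and the job is handed in when it is done.

```bash
mkdir -p pics; ls; python3 - <<'E'
from cell import arm, imaging
import cv2
print(arm.read_time(),arm.read_tcp_pos(),arm.read_orientation())
for n in("side","top","wrist"):
    im=imaging.get_image(n); cv2.imwrite(f"pics/{n}0.png",im[:,:,::-1]); print(n,imaging.camera_info(n))
E
```

```text
pics
0.0 [ 0.18627849 -0.57008692  0.24113459] [[-4.96095561e-04  3.10577270e-01 -9.50548007e-01]
 [ 1.89859141e-03 -9.50546118e-01 -3.10577644e-01]
 [-9.99998075e-01 -1.95877847e-03 -1.18097627e-04]]
side {'K': array([[461.26440684,   0.        , 318.37336854],
       [  0.        , 461.26440684, 231.60749516],
       [  0.        ,   0.        ,   1.        ]]), 'k1': -0.010448712661564788, 'origin': array([ 0.88731176, -0.16806682,  1.32978428]), 'attitude': array([[ 0.33276676,  0.89324309, -0.30229633],
       [ 0.94298922, -0.31728374,  0.10051049],
       [-0.00613341, -0.31850873, -0.94790009]])}
top {'K': array([[528.52511608,   0.        , 312.75527065],
       [  0.        , 528.52511608, 235.70406331],
       [  0.        ,   0.        ,   1.        ]]), 'k1': -0.1615924595741729, 'origin': array([ 0.42770737, -0.02964589,  1.38408382]), 'attitude': array([[ 0.00383881, -0.99908276,  0.04264859],
       [-0.99999185, -0.00388878, -0.00108875],
       [ 0.0012536 , -0.04264407, -0.99908954]])}
wrist {'K': array([[335.64938163,   0.        , 320.16827229],
       [  0.        , 335.64938163, 242.61551139],
       [  0.        ,   0.        ,   1.        ]]), 'k1': -0.0627925284187027, 'tool_from_camera': array([[-3.10762506e-04, -3.15535006e-01,  9.48913886e-01,
        -1.31425272e-01],
       [ 9.99999332e-01,  9.58597727e-04,  6.46247722e-04,
        -1.04462246e-03],
       [-1.11354047e-03,  9.48913453e-01,  3.15534497e-01,
        -8.04822497e-02],
       [ 0.00000000e+00,  0.00000000e+00,  0.00000000e+00,
         1.00000000e+00]])}
```

View pics/top0.png

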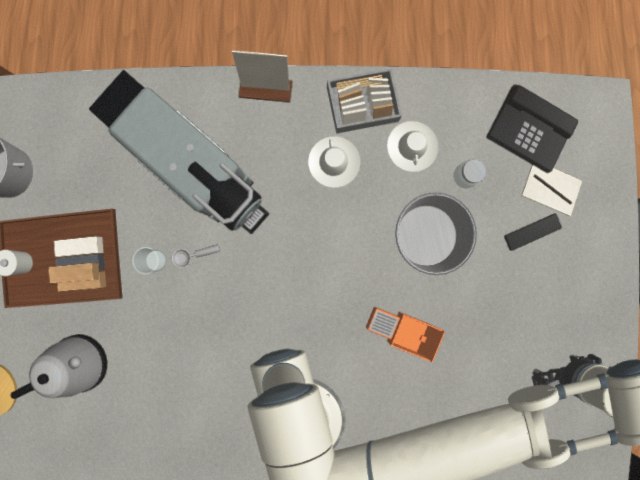

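View pics/side0.png

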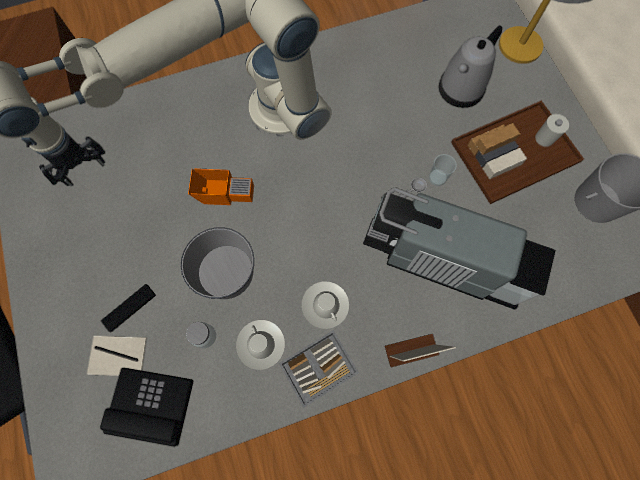

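View pics/wrist0.png

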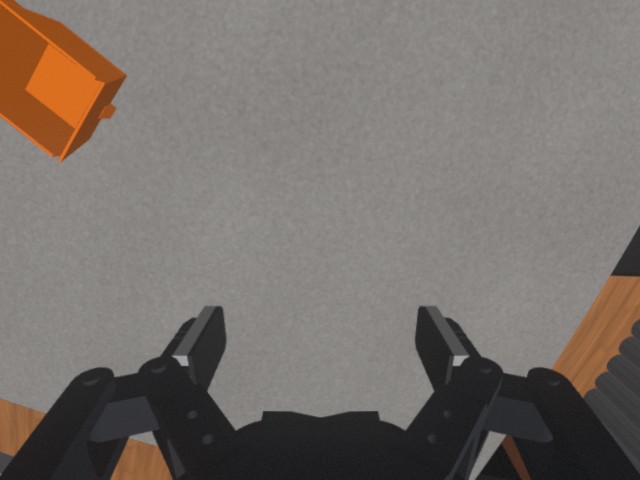

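The top view shows the machine's front near (258,218), its back near (110,95), the bin near (436,234) and the orange decoy near (405,333). Next I'll zoom in on the machine.

```bash
cat > h.py <<'E'
import numpy as np, cv2
from cell import arm, imaging
def cam(n):
    c=imaging.camera_info(n)
    if n=="wrist":
        R=np.array(arm.read_orientation()); p=np.array(arm.read_tcp_pos()); T=c["tool_from_camera"]
        return c["K"],c["k1"],p+R@T[:3,3],R@T[:3,:3]
    return c["K"],c["k1"],c["origin"],c["attitude"]
def ray(C,uv):
    K,k1,o,A=C
    x,y=cv2.undistortPoints(np.array([[uv]],float),K,np.array([k1,0,0,0,0.]))[0,0]
    d=A@np.array([x,y,1.]); return o,d/np.linalg.norm(d)
def onz(C,uv,z):
    o,d=ray(C,uv); return o+d*(z-o[2])/d[2]
def proj(C,P):
    K,k1,o,A=C; P=np.atleast_2d(np.array(P,float))
    return cv2.projectPoints(P,cv2.Rodrigues(A.T)[0],-A.T@o,K,np.array([k1,0,0,0,0.]))[0][:,0]
def two(C1,u1,C2,u2):
    o1,d1=ray(C1,u1);o2,d2=ray(C2,u2)
    s=np.linalg.lstsq(np.c_[d1,-d2],o2-o1,rcond=None)[0]
    a,b=o1+s[0]*d1,o2+s[1]*d2; return (a+b)/2,np.linalg.norm(a-b)
E
python3 - <<'E'
import cv2
a=cv2.imread("pics/top0.png");b=cv2.imread("pics/side0.png")
def crop(i,x0,y0,w,h,s,n): cv2.imwrite(n,cv2.resize(i[y0:y0+h,x0:x0+w],None,fx=s,fy=s,interpolation=cv2.INTER_CUBIC))
crop(a,85,60,200,185,3.2 and 3,"pics/t1.png")
crop(a,180,160,100,90,6,"pics/t2.png")
crop(b,350,170,110,100,6,"pics/s1.png")
crop(b,350,170,220,150,3,"pics/s2.png")
E
```

```text
(no output)
```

View pics/t2.png

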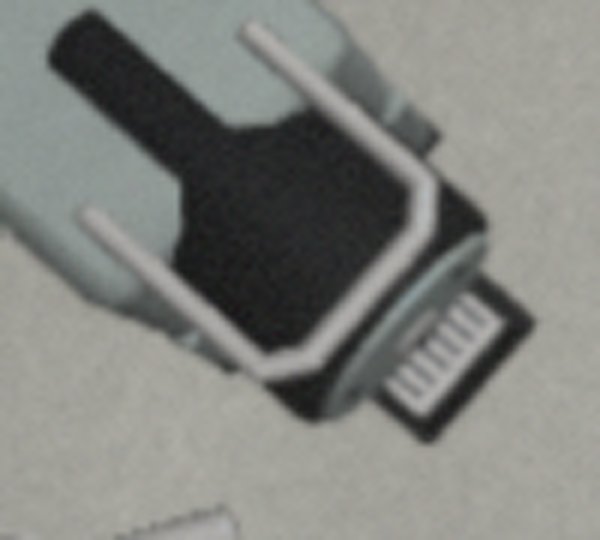

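View pics/s1.png

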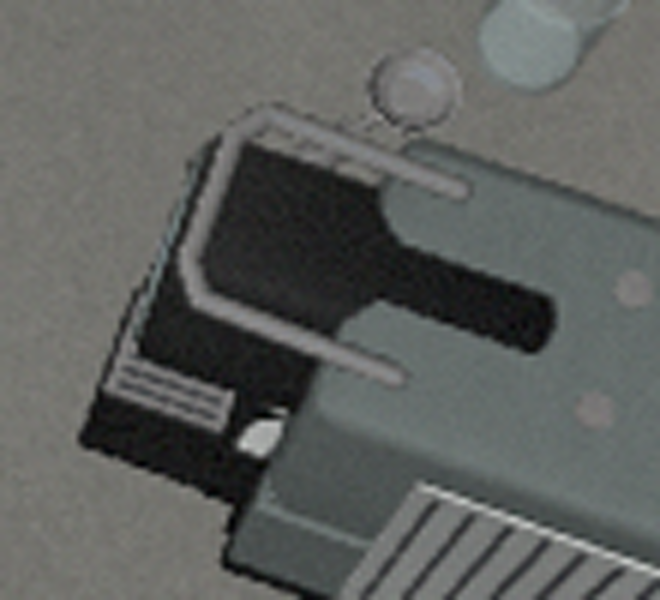

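View pics/t1.png

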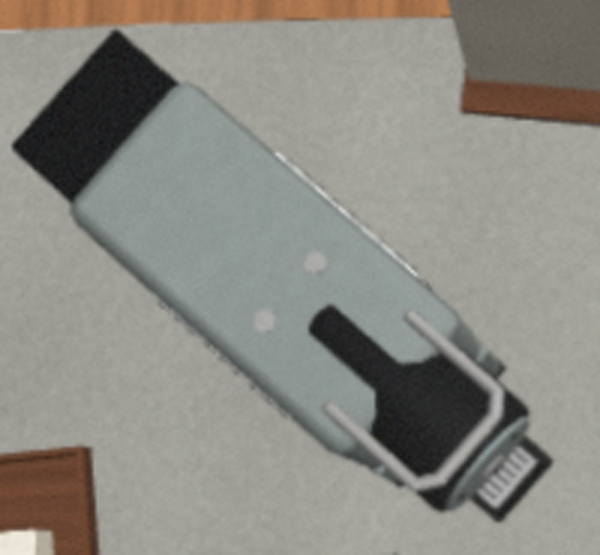

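```bash
python3 - <<'E'
from h import *
C=cam("top");S=cam("side")
a=onz(C,(268.7,213.7),.05);b=onz(C,(251.7,233.3),.05)
print("front corners",a,b,np.linalg.norm(a-b)); d=a-b; print("yaw",np.degrees(np.arctan2(d[1],d[0]))+90)
# machine black rear corners and roof corners
e1=onz(C,(85+178/3,60+85/3),.255);e2=onz(C,(85+72/3,60+208/3),.255);print(e1,e2,np.linalg.norm(e1-e2))
d=e1-e2;print("yaw roof",np.degrees(np.arctan2(d[1],d[0]))+90)
# bin rim: ellipse by eye in top: centre 436,233
im=imaging.get_image("top")
print("bin",onz(C,(436,233.5),.116))
import math
for p in [(0,0)]: pass
E
python3 - <<'E'
import cv2
a=cv2.imread("pics/top0.png");b=cv2.imread("pics/side0.png")
def crop(i,x0,y0,w,h,s,n): cv2.imwrite(n,cv2.resize(i[y0:y0+h,x0:x0+w],None,fx=s,fy=s,interpolation=cv2.INTER_CUBIC))
crop(a,385,180,110,110,5,"pics/t3.png")
crop(b,170,215,100,90,5,"pics/s3.png")
E
```

```text
front corners [0.54003599 0.08076165 0.05      ] [0.49014706 0.12351953 0.05      ] 0.06570496337204144
yaw 49.40139215663889
[0.80378684 0.34643673 0.255     ] [0.71146368 0.42422509 0.255     ] 0.12072528362970122
yaw roof 49.88364859245962
bin [ 0.48834976 -0.32978865  0.116     ]
```

View pics/t3.png

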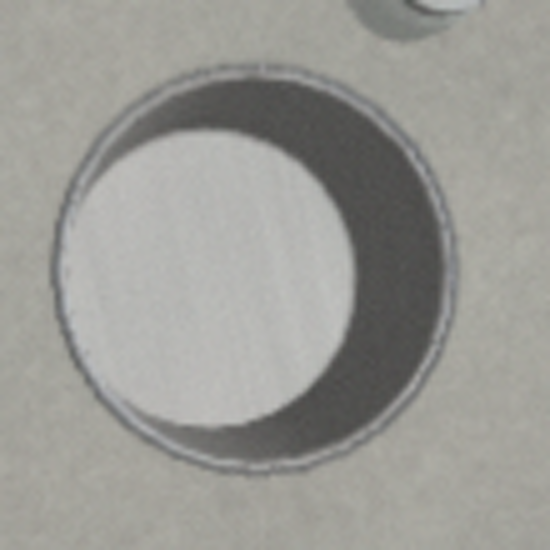

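View pics/s3.png

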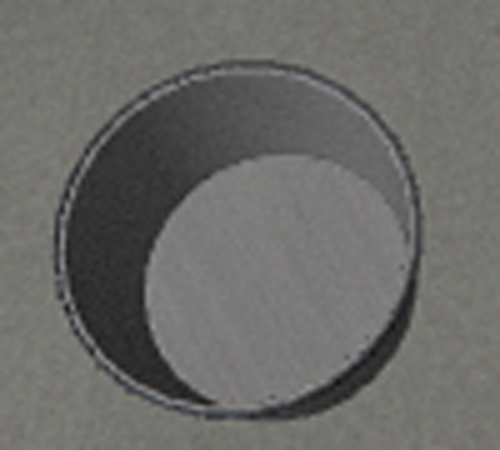

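```bash
cat >> h.py <<'E'
def tool(yaw,tilt,flip=1):
    """tool x = horizontal(yaw)*sin(tilt) - z*cos(tilt); y along +-machine y"""
    mx=np.array([np.cos(yaw),np.sin(yaw),0]);my=np.array([-np.sin(yaw),np.cos(yaw),0])
    x=mx*np.sin(tilt)-np.array([0,0,1.])*np.cos(tilt); y=flip*my
    return np.c_[x,y,np.cross(x,y)]
E
python3 - <<'E'
from h import *
r=np.radians
yaw=r(49.7); mx=np.array([np.cos(yaw),np.sin(yaw),0])
M=np.array([.515,.102,0])+mx*.085; g=M+mx*-.054+[0,0,.046]
for f in(1,-1):
  for t in(38,44,50):
    R=tool(yaw,r(t),f)
    for b in (-.008,.06,.12,.2): print(f,t,b,np.round(q,2) if (q:=arm.solve_ik(g-R[:,0]*b,R)) is not None else None)
    for pull in(.1,.2): print("pull",pull,np.round(q,2) if (q:=arm.solve_ik(g+R[:,0]*.008-mx*pull,R)) is not None else None)
# pours
B=np.array([.488,-.330,0])
for f in(1,-1):
  for t in(38,44,50):
    for tip in(110,120,130):
      ok=[]
      for py in range(-180,180,15):
        u=r(py);m=np.array([np.cos(u),np.sin(u),0])
        a=r(tip);ex=m*np.cos(a)-np.array([0,0,np.sin(a)]);ez=m*np.sin(a)+np.array([0,0,np.cos(a)])
        lip=B-m*.03+[0,0,.135]; gp=lip-ex*.152-ez*.042
        R=tool(u,r(t)-a,f)
        if arm.solve_ik(gp+R[:,0]*.008,R) is not None: ok.append(py)
      print(f,t,tip,ok)
E
```

```text
1 38 -0.008 None
1 38 0.06 None
1 38 0.12 None
1 38 0.2 None
pull 0.1 None
pull 0.2 None
1 44 -0.008 None
1 44 0.06 None
1 44 0.12 None
1 44 0.2 None
pull 0.1 None
pull 0.2 None
1 50 -0.008 None
1 50 0.06 None
1 50 0.12 None
1 50 0.2 None
pull 0.1 None
pull 0.2 None
-1 38 -0.008 [-0.15 -0.33  2.11  0.64  1.07  0.33]
-1 38 0.06 [-0.24 -0.47  2.11  0.62  1.23  0.33]
-1 38 0.12 [-0.33 -0.56  2.09  0.62  1.38  0.33]
-1 38 0.2 [-0.46 -0.64  2.02  0.64  1.57  0.3 ]
pull 0.1 [-0.38 -0.51  2.24  0.66  1.25  0.16]
pull 0.2 [-0.67 -0.62  2.3   0.67  1.46 -0.05]
-1 44 -0.008 [-0.2  -0.35  2.16  0.78  1.05  0.19]
-1 44 0.06 [-0.31 -0.49  2.18  0.75  1.22  0.21]
-1 44 0.12 [-0.42 -0.59  2.16  0.75  1.38  0.2 ]
-1 44 0.2 [-0.58 -0.68  2.11  0.76  1.58  0.18]
pull 0.1 [-0.45 -0.51  2.28  0.79  1.26  0.04]
pull 0.2 [-0.75 -0.6   2.33  0.77  1.48 -0.15]
-1 50 -0.008 [-0.25 -0.35  2.21  0.93  1.04  0.05]
-1 50 0.06 [-0.39 -0.5   2.24  0.89  1.22  0.08]
-1 50 0.12 [-0.51 -0.61  2.23  0.87  1.39  0.08]
-1 50 0.2 [-0.7  -0.69  2.19  0.87  1.61  0.06]
pull 0.1 [-0.52 -0.5   2.32  0.91  1.27 -0.08]
pull 0.
[... 326 characters left out ...]
, -120, -105, -90, 165]
1 44 130 [-180, -165, -150, -135, -120, -105, -90]
1 50 110 [-180, -165, -150, -135, -120, -105, -90, -75, 0, 120, 135, 150, 165]
1 50 120 [-180, -165, -150, -135, -120, -105, -90, -75, 135, 165]
1 50 130 [-180, -165, -150, -135, -120, -105, -90]
-1 38 110 [0, 15, 30, 45, 60, 75, 90, 105, 120, 135, 150]
-1 38 120 [15, 30, 45, 60, 75, 90, 105, 120]
-1 38 130 [45, 60, 105, 120]
-1 44 110 [0, 15, 30, 45, 60, 75, 90, 105, 120, 135, 150, 165]
-1 44 120 [15, 30, 45, 60, 75, 90, 105, 120]
-1 44 130 [30, 45, 60, 75]
-1 50 110 [-75, 0, 15, 30, 45, 60, 75, 90, 105, 120, 135, 150, 165]
-1 50 120 [15, 30, 45, 60, 75, 90, 105, 120, 135]
-1 50 130 [15, 30, 45, 60, 75, 90, 105, 120]
```

```bash
python3 - <<'E'
from h import *
r=np.radians
yaw=r(49.7); mx=np.array([np.cos(yaw),np.sin(yaw),0])
M=np.array([.515,.102,0])+mx*.085; g=M+mx*-.054+[0,0,.046]
R=tool(yaw,r(48),-1)
t0=arm.read_time()
arm.goto(g-R[:,0]*.2+[0,0,.06],R)
C=cam("wrist");im=imaging.get_image("wrist");cv2.imwrite("pics/w1.png",im[:,:,::-1]);np.savez("pics/w1.npz",*C)
arm.move_straight(g-R[:,0]*.13,vel=.15)
C=cam("wrist");im=imaging.get_image("wrist");cv2.imwrite("pics/w2.png",im[:,:,::-1]);np.savez("pics/w2.npz",*C)
print(arm.read_time()-t0,arm.read_contact_force(),arm.read_tcp_pos(),g-R[:,0]*.13)
E
```

```text
3.2916999999999996 [-0.54811387  0.15895077  0.0643188 ] [0.47296065 0.05154944 0.13421577] [0.47256488 0.05196223 0.13298698]
```

View pics/w1.png

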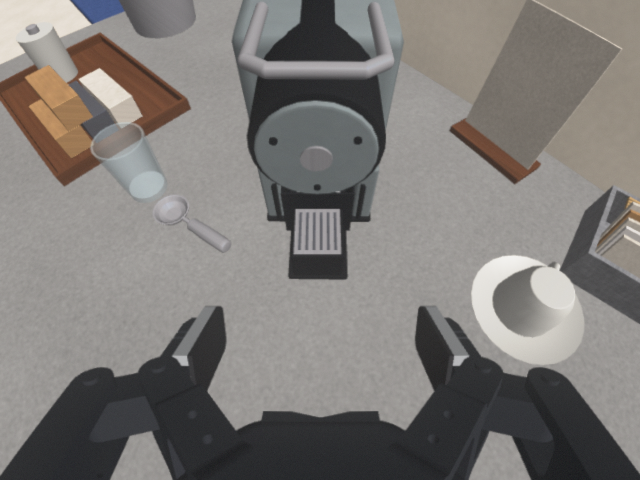

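View pics/w2.png

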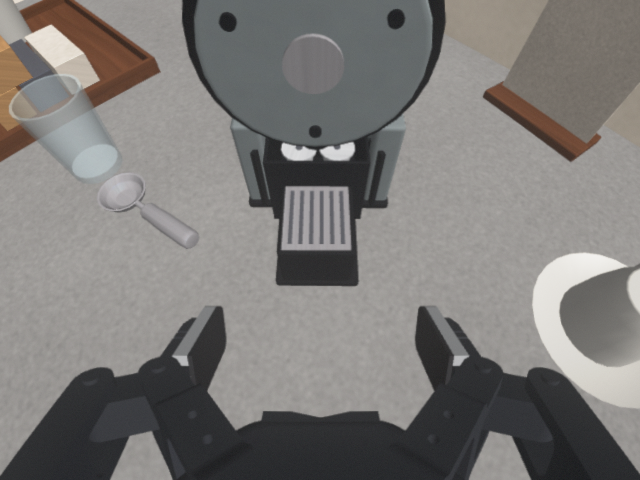

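```bash
python3 - <<'E'
import cv2,numpy as np
a=cv2.imread("pics/w2.png")
c=a[110:300,225:415]; c=np.clip(c.astype(float)*1.8+15,0,255).astype(np.uint8)
cv2.imwrite("pics/w2z.png",cv2.resize(c,None,fx=3.15,fy=3.15,interpolation=cv2.INTER_CUBIC))
E
```

```text
(no output)
```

View pics/w2z.png

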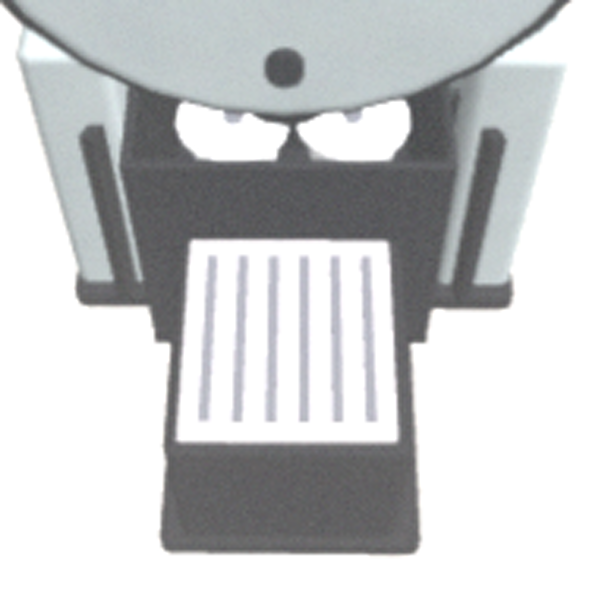

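```bash
python3 - <<'E'
from h import *
D=np.load("pics/w2.npz");C=tuple(D[k] for k in D.files)
px=lambda u,v:(225+u/3.15,110+v/3.15)
def pair(n,l,rr,z):
    a=onz(C,px(*l),z);b=onz(C,px(*rr),z);d=a-b
    y=np.arctan2(d[1],d[0])-np.pi/2; m=(a+b)/2
    print(n,np.round(m,4),"w",round(np.linalg.norm(d),4),"yaw",round(np.degrees(y),2)); return m
a=pair("block top front",(172,447),(406,448),.062)
t=pair("tongue front bottom",(164,551),(418,552),.0)
t=pair("tongue front top",(164,545),(418,546),.010)
w=pair("tub wall top",(125,163),(455,165),.088)
f=pair("foot",(79,304),(511,307),.0)
s=pair("grid front",(176,441),(399,443),.062)
u=np.array([.6468,.7627,0])
for n,p in(("tub",w),("foot",f),("tongue",t)):
    d=p-a;print(n,d@u,np.cross(u,d)[2])
yy=np.radians(49.7);
E
```

```text
block top front [0.5176 0.1101 0.062 ] w 0.0552 yaw 49.51
tongue front bottom [ 0.5171  0.1095 -0.    ] w 0.0728 yaw 49.55
tongue front top [0.5157 0.1077 0.01  ] w 0.0704 yaw 49.55
tub wall top [0.5596 0.1597 0.088 ] w 0.0811 yaw 49.32
foot [0.5736 0.1749 0.    ] w 0.1415 yaw 49.31
grid front [0.5182 0.1115 0.062 ] w 0.0527 yaw 49.21
tub 0.06504608790427026 -2.6692532375909017e-05
foot 0.0856468579498672 -0.0009073409230021048
tongue -0.0031122049962031637 -0.00016131010185482385
```

```bash
cat >> h.py <<'E'
r=np.radians
YAW=r(49.45); U=np.array([np.cos(YAW),np.sin(YAW),0]); V=np.array([-np.sin(YAW),np.cos(YAW),0])
M=np.array([.5735,.1755,0])
TILT=r(48); RG=tool(YAW,TILT,-1)
G=np.array([.5353,.1309,.046])   # grip point at the start
TG=G+RG[:,0]*.008
def st(tag=""):
    print(tag,round(arm.read_time(),2),"tcp",np.round(arm.read_tcp_pos(),4),"F",np.round(arm.read_contact_force(),1),"w",round(arm.read_gripper_width(),3))
def snap(n,c="wrist"):
    im=imaging.get_image(c);cv2.imwrite(f"pics/{n}.png",im[:,:,::-1]);return im
E
python3 - <<'E'
from h import *
arm.goto(G-RG[:,0]*.1,RG); st()
arm.move_straight(TG,vel=.1); st("at"); print(np.round(TG,4))
snap("w3")
E
```

```text
3.75 tcp [0.4867 0.075  0.1127] F [-0.3 -0.3  0.6] w 0.997
at 4.98 tcp [0.5394 0.1351 0.0412] F [ 0.9 -0.6  0.3] w 0.996
[0.5392 0.1354 0.0406]
```

View pics/w3.png

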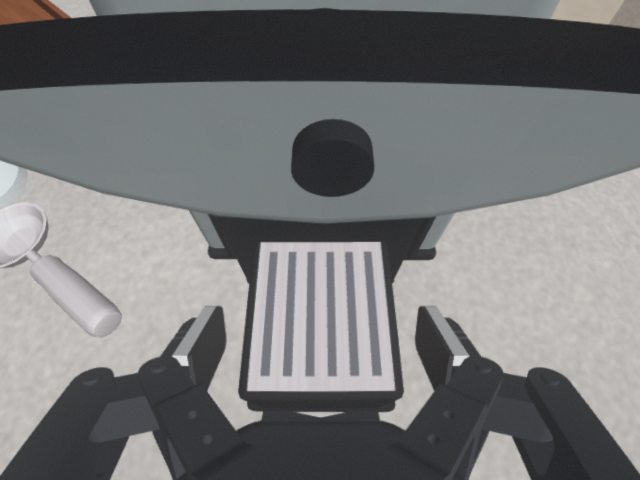

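The block is centred between the pads: it spans columns 240–403, with the pads at 224 and 417. I'll close the gripper.

```bash
python3 - <<'E'
from h import *
arm.command_gripper(0.0,squeeze=80); st("grip"); print(np.round(arm.read_ft_torque(),2))
# small pull test
arm.move_straight(TG-U*.02+[0,0,.001],RG,vel=.05); st("pulled20")
arm.move_straight(TG-U*.10+[0,0,.002],RG,vel=.1); st("pulled100")
snap("w4")
E
```

```text
grip 5.39 tcp [0.5395 0.1352 0.0413] F [-1.  -0.9  2. ] w 0.69
[-0.22  0.17 -0.08]
pulled20 5.94 tcp [0.5259 0.1199 0.0414] F [-0.6 -1.  -0.1] w 0.687
pulled100 6.89 tcp [0.4742 0.0597 0.0426] F [ 0.4  0.1 -2. ] w 0.694
```

View pics/w4.png

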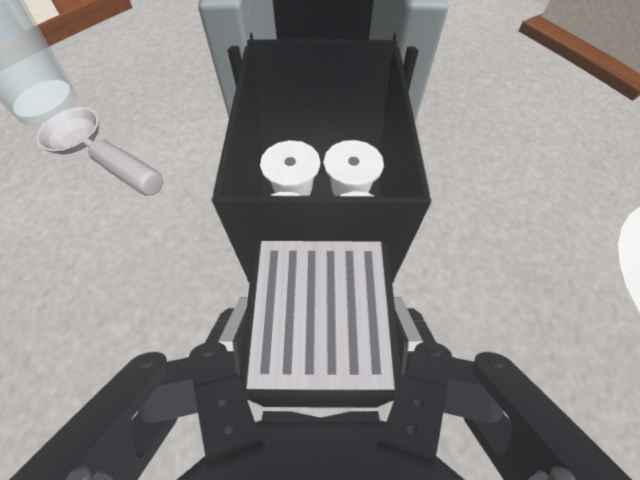

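The container is out 100 mm and firmly held, with the capsules visible near (290,165) and (354,165). Next is the pour plan.

```bash
cat >> h.py <<'E'
B=np.array([.488,-.330,0])
def pour(u,a,off=-.04,zend=.128):
    m=np.array([np.cos(u),np.sin(u),0]);Z=np.array([0,0,1.])
    ex=m*np.cos(a)-Z*np.sin(a);ez=m*np.sin(a)+Z*np.cos(a)
    zl=.235+(zend-.235)*min(1,a/r(75))
    lip=B+m*off+Z*zl; gp=lip-ex*.152-ez*.042
    R=tool(u,TILT-a,-1); return gp+R[:,0]*.008,R
E
python3 - <<'E'
from h import *
for d in range(-10,100,10):
    qs=[arm.solve_ik(*pour(r(d),r(a))) for a in range(0,131,10)]
    n=[i*10 for i,q in enumerate(qs) if q is None]
    Q=np.array([q for q in qs if q is not None])
    print(d,"bad",n,"maxstep",np.round(abs(np.diff(Q,axis=0)).max(0),2),"min",Q.min(0).round(2),"max",Q.max(0).round(2))
print(arm.solve_ik(TG-U*.2+[0,0,.002],RG),arm.solve_ik(TG-U*.2+[0,0,.2],RG))
E
```

```text
-10 bad [0, 10, 110, 120, 130] maxstep [0.14 0.19 0.18 0.17 0.15 0.12] min [-1.19 -0.76  0.78 -0.55  1.6   0.63] max [-0.53  0.59  2.03  0.41  2.58  1.  ]
0 bad [120, 130] maxstep [0.14 0.18 0.16 0.21 0.14 0.15] min [-1.5  -0.67  0.67 -0.87  1.59  0.12] max [-0.46  0.72  2.14  0.84  2.61  0.81]
10 bad [] maxstep [0.14 0.16 0.14 0.26 0.12 0.2 ] min [-1.5  -0.43  0.54 -1.42  1.66 -0.06] max [-0.35  0.96  1.98  0.84  2.61  0.64]
20 bad [] maxstep [0.14 0.14 0.11 0.2  0.1  0.12] min [-1.47 -0.25  0.71 -1.36  1.73 -0.19] max [-0.3   0.84  1.8   0.82  2.49  0.47]
30 bad [] maxstep [0.13 0.12 0.08 0.18 0.09 0.09] min [-1.42 -0.1   0.89 -1.33  1.79 -0.29] max [-0.24  0.72  1.61  0.79  2.36  0.34]
40 bad [] maxstep [0.13 0.11 0.04 0.18 0.07 0.08] min [-1.37  0.    1.06 -1.32  1.82 -0.37] max [-0.19  0.6   1.41  0.76  2.23  0.25]
50 bad [] maxstep [0.13 0.1  0.02 0.18 0.06 0.09] min [-1.31  0.05  1.2  -1.33  1.79 -0.44] max [-0.14  0.48  1.29  0.74  2.09  0.24]
60 bad [] maxstep [0.12 0.09 0.06 0.18 0.07 0.1 ] min [-1.25  0.05  0.98 -1.35  1.73 -0.5 ] max [-0.1   0.54  1.4   0.71  2.12  0.25]
70 bad [] maxstep [0.12 0.1  0.1  0.18 0.09 0.11] min [-1.18  0.01  0.74 -1.37  1.63 -0.61] max [-0.07  0.71  1.56  0.7   2.24  0.24]
80 bad [] maxstep [0.12 0.13 0.13 0.19 0.12 0.14] min [-1.11 -0.07  0.46 -1.41  1.52 -0.73] max [-0.05  0.91  1.73  0.69  2.38  0.23]
90 bad [0] maxstep [0.12 0.18 0.2  0.21 0.16 0.17] min [-1.02 -0.18  0.2  -1.44  1.38 -0.86] max [-0.04  1.01  1.89  0.53  2.44  0.2 ]
[-0.78749683 -0.59780117  2.36102942  0.83693754  1.50089226 -0.19618911] [-0.78749683 -0.72241455  2.07813139  0.85742721  1.77282753  0.10894384]
```

```bash
python3 - <<'E'
from h import *
D=r(45)
arm.move_straight(TG-U*.2+[0,0,.002],RG,vel=.15); st("out")
p0,R0=pour(D,0)
up=TG-U*.2; up=np.array([up[0],up[1],p0[2]])
arm.move_straight(up,RG,vel=.2)
arm.move_straight(p0,R0,vel=.25); st("over")
for a in range(12,61,12):
    arm.move_straight(*pour(D,r(a)),vel=.12)
st("60")
snap("t5","top")
E
```

```text
out 7.76 tcp [ 0.4094 -0.0163  0.0428] F [-0.2  0.6 -2.2] w 0.691
over 10.57 tcp [ 0.3565 -0.461   0.1877] F [-0.1  0.4 -2.1] w 0.689
60 12.37 tcp [ 0.3787 -0.4388  0.2499] F [ 0.5 -0.1 -2.1] w 0.692
```

View pics/t5.png

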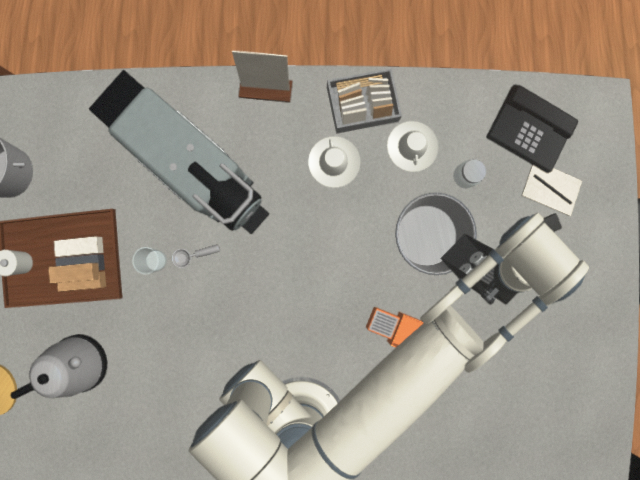

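The tub lip hangs over the bin near (465,248) with the capsules still inside. I'll carry on tipping.

```bash
python3 - <<'E'
from h import *
D=r(45)
for a in list(range(68,101,8))+[106,112,118,124,128]:
    arm.move_straight(*pour(D,r(a)),vel=.09)
    if a>90: print(a,end=" ");st()
arm.pause(.8);st("end")
snap("t6","top");snap("s6","side");snap("w6")
E
python3 -c "
import cv2
a=cv2.imread('pics/t6.png')[170:310,370:600];b=cv2.imread('pics/s6.png')[160:320,100:290]
cv2.imwrite('pics/t6z.png',cv2.resize(a,None,fx=3,fy=3));cv2.imwrite('pics/s6z.png',cv2.resize(b,None,fx=3,fy=3))"
```

```text
92  13.87 tcp [ 0.4295 -0.3887  0.2752] F [-1.  -0.7 -1.6] w 0.692
100  14.26 tcp [ 0.4444 -0.3739  0.2799] F [-0.6  0.9 -2. ] w 0.692
106  14.58 tcp [ 0.4557 -0.3624  0.281 ] F [-0.   0.1 -1.6] w 0.694
112  14.91 tcp [ 0.4672 -0.351   0.2806] F [ 0.   0.  -1.7] w 0.688
118  15.23 tcp [ 0.4785 -0.3398  0.2787] F [ 0.1 -0.1 -1.4] w 0.694
124  15.56 tcp [ 0.4895 -0.3287  0.2751] F [ 0.2 -1.3 -0.6] w 0.69
128  15.82 tcp [ 0.4966 -0.3215  0.2719] F [-0.6  0.4 -2. ] w 0.691
end 16.62 tcp [ 0.497  -0.3211  0.2721] F [ 0.5  0.1 -1. ] w 0.691
```

View pics/t6z.png

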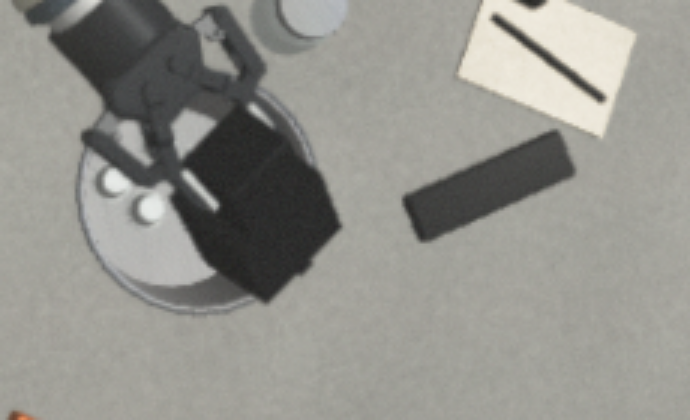

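View pics/s6z.png

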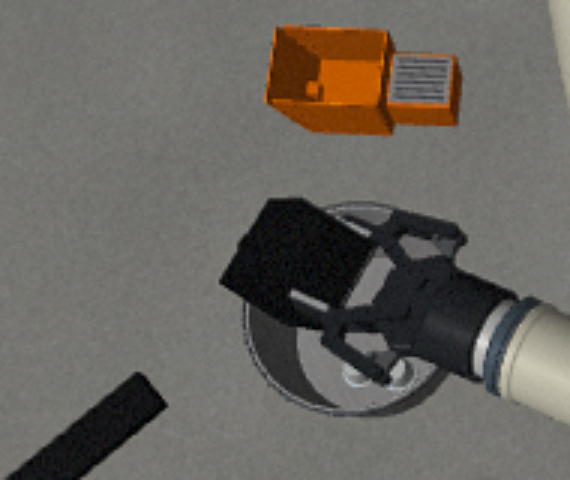

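View pics/w6.png

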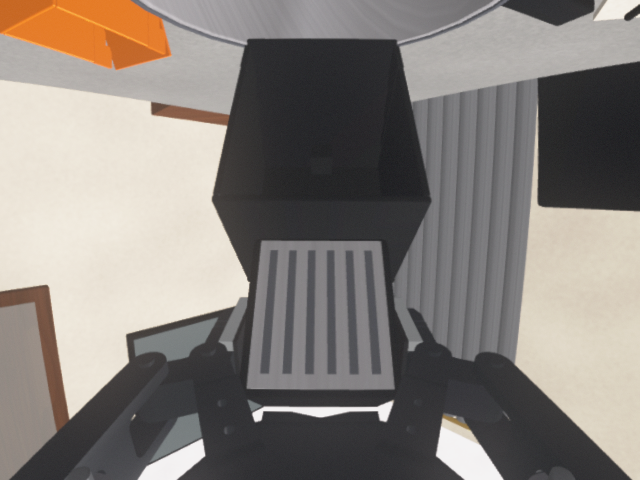

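The tub looks empty and the grid hasn't moved in the grip. Two capsules are visible in the bin, and the arm hides the rest of it. I'll turn the container upright and check again.

```bash
python3 - <<'E'
from h import *
D=r(45)
for a in list(range(112,-1,-16)):
    arm.move_straight(*pour(D,r(a)),vel=.2)
p0,R0=pour(D,0)
up=TG-U*.23; up=np.array([up[0],up[1],p0[2]])
arm.move_straight(up,RG,vel=.25);st("up")
snap("t7","top");snap("s7","side");snap("w7")
E
python3 -c "
import cv2
a=cv2.imread('pics/t7.png')[130:340,290:600]
cv2.imwrite('pics/t7z.png',cv2.resize(a,None,fx=2.5,fy=2.5))"
```

```text
up 22.08 tcp [ 0.3897 -0.0399  0.1877] F [ 0.2  0.5 -2.9] w 0.688
```

View pics/t7z.png

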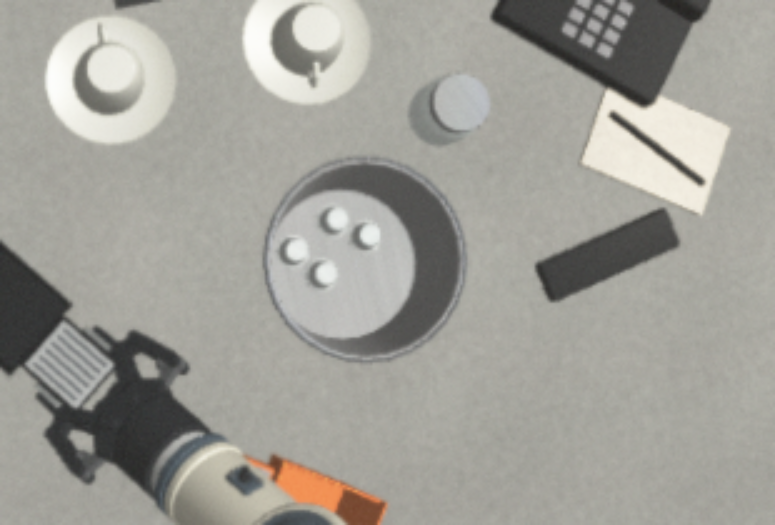

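View pics/s7.png

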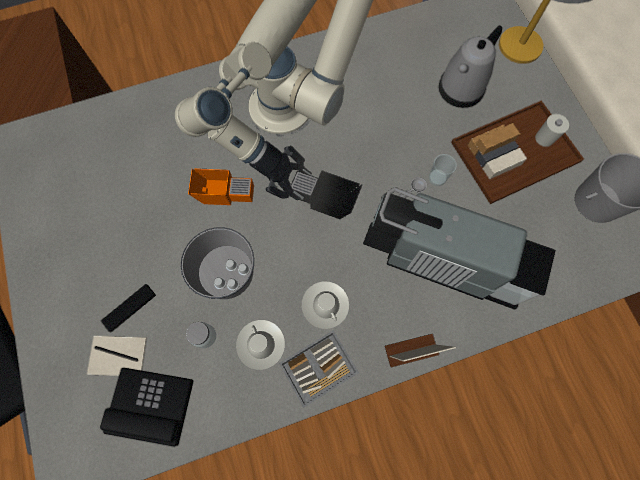

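View pics/w7.png

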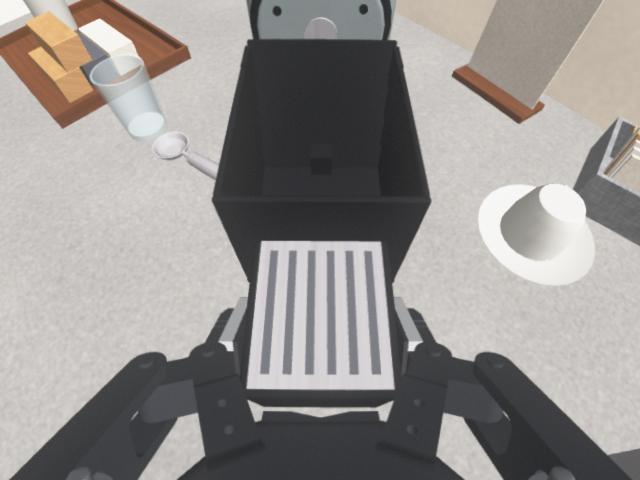

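All four capsules are in the bin and the container is empty with its grip unchanged. I'll reinsert it while watching the force.

```bash
python3 - <<'E'
from h import *
arm.move_straight(TG-U*.23+[0,0,.004],RG,vel=.15)
arm.move_straight(TG-U*.13+[0,0,.003],RG,vel=.1); st("-130")
snap("w8")
def F(): 
    f=np.mean([arm.read_contact_force() for _ in range(3)],0); return f
f0=F();np.save("f0.npy",f0);print("base",f0.round(1),"U,V",(f0@U).round(1),(f0@V).round(1))
s=-.13
while s<-.010:
    s+=.01; arm.move_straight(TG+U*s+[0,0,.0015],RG,vel=.05)
    f=F()-f0; print(round(s*1000),"U %.1f V %.1f Z %.1f"%(f@U,f@V,f[2]))
    if abs(f@U)>8 or abs(f@V)>8: print("STOP");break
st()
snap("w9")
E
```

```text
-130 24.48 tcp [0.4546 0.0364 0.0436] F [ 0.4 -1.  -1.5] w 0.694
base [-0.6 -0.2 -1.7] U,V -0.6 0.3
-120 U 0.8 V -0.8 Z 0.4
-110 U 0.6 V -0.4 Z 0.0
-100 U 0.7 V -0.0 Z 0.3
-90 U 1.4 V 0.4 Z 0.6
-80 U 0.7 V -0.7 Z 0.9
-70 U 1.0 V -0.3 Z -1.0
-60 U -0.7 V -1.2 Z 0.4
-50 U 0.8 V -0.7 Z -0.1
-40 U 1.3 V 0.2 Z -0.2
-30 U -0.1 V -1.0 Z 0.8
-20 U 0.7 V 0.0 Z 0.5
-10 U 1.1 V 0.0 Z 0.2
0 U -0.1 V -0.3 Z 0.5
 29.08 tcp [0.5392 0.1358 0.0421] F [-0.5 -0.5 -1.2] w 0.69
```

View pics/w9.png

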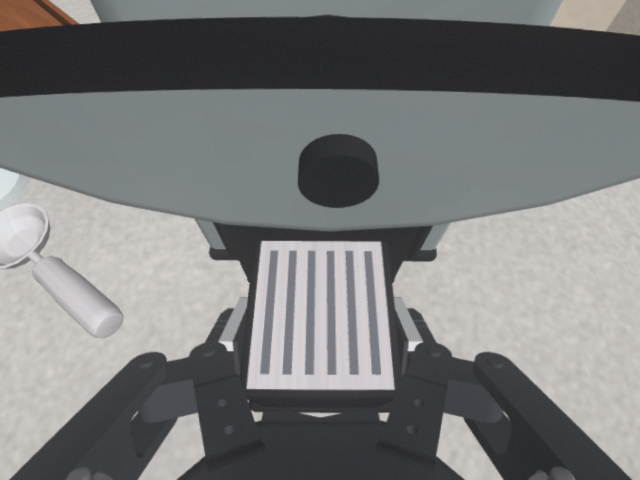

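```bash
python3 - <<'E'
from h import *
f0=np.load("f0.npy")
s=.0;hit=0
arm.move_straight(TG+[0,0,.0005],RG,vel=.02)
while s<.014:
    s+=.0005; arm.move_straight(TG+U*s+[0,0,.0005],RG,vel=.01)
    f=np.mean([arm.read_contact_force() for _ in range(3)],0)-f0
    p=(arm.read_tcp_pos()-TG)@U
    print("%.1f act %.2f U %.1f V %.1f Z %.1f"%(s*1e3,p*1e3,f@U,f@V,f[2]))
    if f@U<-7: break
st();snap("w10")
E
```

```text
0.5 act 0.56 U 0.2 V -0.5 Z 2.0
1.0 act 1.08 U 0.9 V -1.1 Z 1.7
1.5 act 1.62 U 1.2 V -1.0 Z 2.4
2.0 act 2.09 U -0.5 V -0.3 Z 2.1
2.5 act 2.59 U 0.1 V -0.9 Z 2.9
3.0 act 3.11 U 0.7 V -0.8 Z 4.8
3.5 act 3.59 U -0.0 V -0.1 Z 4.1
4.0 act 4.10 U -0.5 V -0.6 Z 4.6
4.5 act 4.58 U -0.2 V -1.1 Z 5.2
5.0 act 4.88 U -4.6 V 0.4 Z 6.2
5.5 act 4.92 U -12.5 V 1.5 Z 11.1
 32.13 tcp [0.5425 0.139  0.0412] F [-9.9 -8.7  9.4] w 0.691
```

View pics/w10.png

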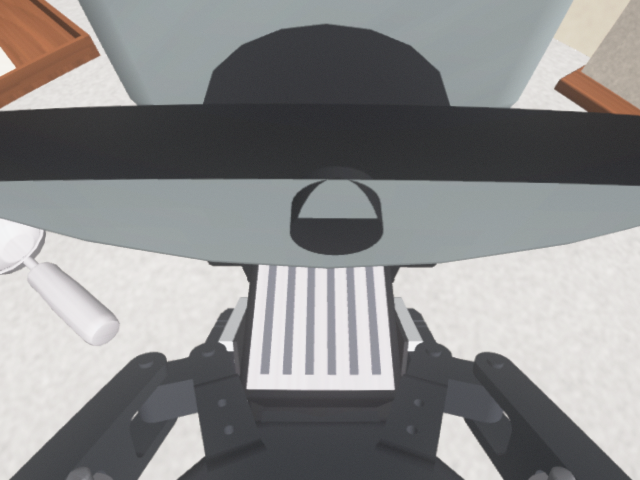

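It met the stop firmly at +4.9 mm with a gentle 12 N. I'll ease the push, release and back off.

```bash
python3 - <<'E'
from h import *
f0=np.load("f0.npy")
T=TG+U*.005+[0,0,.0009]
arm.move_straight(T,RG,vel=.01); st("ease")
arm.command_gripper(0.85); st("open05")
snap("w11")
arm.move_straight(T-RG[:,0]*.138,RG,vel=.1); st("back")
C=cam("wrist");snap("w12");np.savez("pics/w12.npz",*C)
E
python3 - <<'E'
import cv2,numpy as np
a=cv2.imread("pics/w12.png")
c=a[110:300,225:415]; c=np.clip(c.astype(float)*1.8+15,0,255).astype(np.uint8)
cv2.imwrite("pics/w12z.png",cv2.resize(c,None,fx=3.15,fy=3.15,interpolation=cv2.INTER_CUBIC))
E
```

```text
ease 32.43 tcp [0.5423 0.1391 0.0413] F [-2.4 -2.8  4. ] w 0.688
open05 32.73 tcp [0.542  0.1394 0.0409] F [ 0.6  0.4 -0.4] w 0.849
back 34.31 tcp [0.4756 0.0616 0.1334] F [-0.1  0.1  0.3] w 0.847
```

View pics/w11.png

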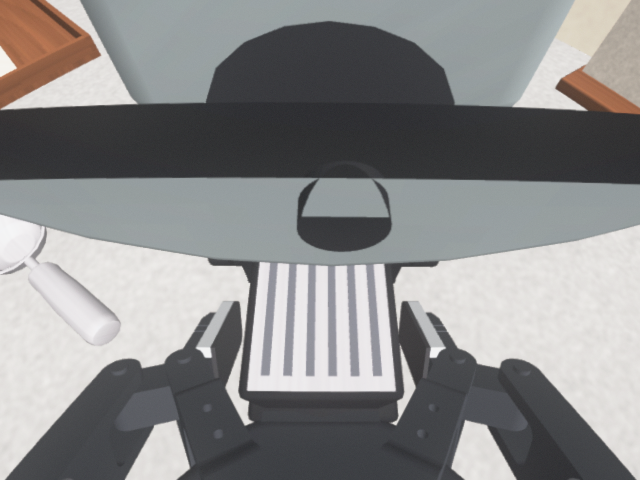

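View pics/w12z.png

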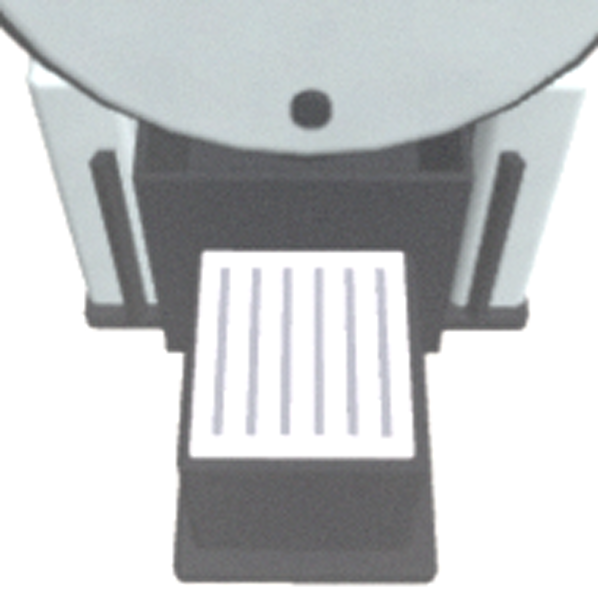

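```bash
python3 - <<'E'
from h import *
def load(n):
    D=np.load(n);return tuple(D[k] for k in D.files)
C1,C2=load("pics/w2.npz"),load("pics/w12.npz")
px=lambda u,v:(225+u/3.15,110+v/3.15)
def mid(C,l,rr,z):
    a=onz(C,px(*l),z);b=onz(C,px(*rr),z);d=a-b;return (a+b)/2,np.degrees(np.arctan2(d[1],d[0])-np.pi/2)
for n,C,g,f in(("before",C1,((176,441),(399,443)),((79,304),(511,307))),("after",C2,((189,457),(413,458)),((87,326),(528,328)))):
    a,y1=mid(C,*g,.062);b,y2=mid(C,*f,0.);d=b-a
    print(n,"foot-grid front: U %.1f V %.1f mm"%(d@U*1e3,d@V*1e3),"yaw grid %.2f foot %.2f"%(y1,y2))
E
```

```text
before foot-grid front: U 84.2 V -0.9 mm yaw grid 49.21 foot 49.31
after foot-grid front: U 79.6 V -2.0 mm yaw grid 49.22 foot 49.18
```

Images put the shift at 4.6 mm, which agrees with the 4.9 mm the arm travelled to the stop. I'll confirm it wasn't dragged back at release with a very light push from the closed fingertips.

```bash
python3 - <<'E'
from h import *
arm.command_gripper(0.0,squeeze=20)
Hc=TG+U*.0049-RG[:,0]*.008 ; # grip point now, container x=-54
Hc=np.array([Hc[0],Hc[1],.036])
face=Hc-U*.028            # front face
base=face-U*.0156
arm.goto(base-U*.05+[0,0,.08],RG); arm.move_straight(base-U*.012,RG,vel=.12); st("near")
f0=np.mean([arm.read_contact_force() for _ in range(4)],0)
s=-.012;n=0
while s<.008:
    s+=.0005; arm.move_straight(base+U*s,RG,vel=.012)
    f=np.mean([arm.read_contact_force() for _ in range(4)],0)-f0; p=(arm.read_tcp_pos()-base)@U
    if abs(f@U)>1.2: print("%.1f act %.2f U %.1f V %.1f Z %.1f"%(s*1e3,p*1e3,f@U,f@V,f[2]))
    if f@U<-5: break
st("end")
arm.move_straight(base-U*.03,RG,vel=.1)
arm.move_straight(base-U*.08+[0,0,.12],RG,vel=.2)
C=cam("wrist");snap("w13");snap("t13","top");st()
E
```

```text
near 36.18 tcp [0.5028 0.0922 0.0369] F [-0.5  0.2  0.1] w 0.0
2.5 act 2.32 U -4.0 V 0.8 Z 1.1
3.0 act 2.45 U -10.2 V 1.3 Z 4.6
end 43.68 tcp [0.5119 0.1032 0.0359] F [-8.1 -6.7  4.7] w 0.002
 45.07 tcp [0.4577 0.0414 0.1541] F [-0.1 -0.4 -0.5] w 0.003
```

View pics/w13.png

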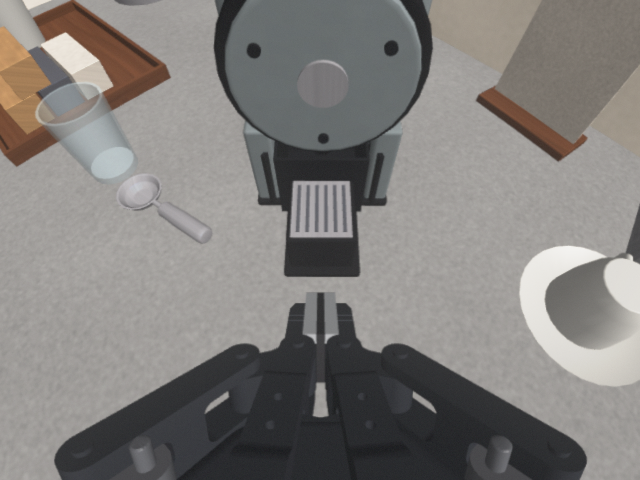

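View pics/t13.png

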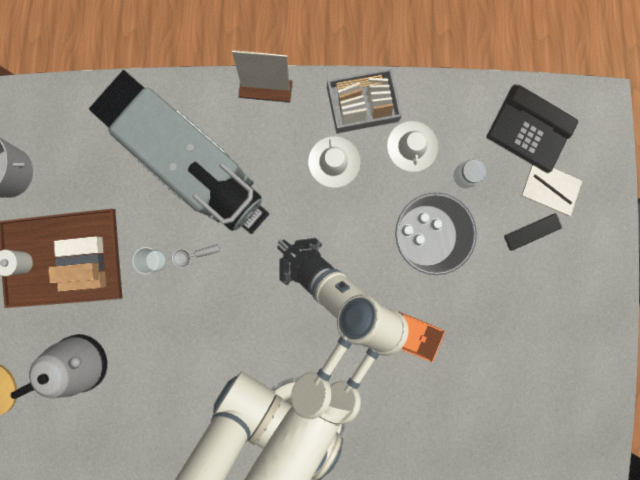

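The light push met a firm stop at once with no sliding. The container is home, the four capsules are in the bin, the bystanders haven't moved and the robot is clear of everything.

```bash
python3 -c "
from cell import arm,ticket
ticket.hand_in(); print(arm.read_time())"
```

```text
the job is handed in; nothing more can be done
the job is handed in; nothing more can be done
```

I emptied the used-capsule container into the steel bin, slid it back into the machine until it met its stop, and handed the job in. The clock read about 45 s of the 72 s allowed.

- **Emptying:** I gripped the front block at a 48° tilt, drew the container out level and tipped it to 128° over the bin. Top and side pictures afterwards show all four capsules on the bin floor. The tub's visible interior was empty, and the container had not shifted in the grip.
- **Reinsertion:** It went back in with no noticeable side force. It met the stop 4.9 mm beyond where it first stood, at about 12 N. Pictures put that shift at 4.6 mm, which agrees to within 0.3 mm.
- **Last checks:** After releasing, I pushed lightly on the front with closed fingers. It met firm resistance at once, about 10 N with no sliding. In the last pictures the cups and other small things looked unmoved, and the arm was clear of everything.
- **Small disagreements:**
  - The pictures suggest the container now sits about 1 mm further sideways than at the start, within the bay's play of about 2.5 mm a side.
  - The top view's roof edges and long machine axis put the machine's angle at 49.9° and 48.7°. The wrist view gave about 49.4°, so I used 49.45°.

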